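# Push the stuck pin out of the rubber stopper

## Robot

A 6-joint arm with a two-finger parallel gripper is mounted at the origin on the work surface. World frame = base frame: x ahead of the robot, y to its left, z up, the work surface at z = 0. Lengths are in m, angles in degrees, forces in N, time in s.
With the tool pointing down it reaches from about 0.25 to 0.725 m from the base axis. Payload 9.7 kg.
Tool frame: the origin (TCP) lies on the centre line of the jaws, within the pads' length; the fingertips stand tip_reach ahead of it and the grasp point (between the pads) lies 2 mm behind it (tip_reach is the distance from the TCP to the fingertips, in m); z points along the fingers, y is the direction in which the jaws open and shut (so a half turn about z gives the same grasp; the last joint's range is limited). The gripper opens to 85 mm and grips with 20 to 120 N. Pads are 22 mm wide; open, the fingers measure 114 mm over their backs; the gripper's body (76 mm by 85 mm) begins 54 mm behind the grasp point. The pads swing forward as they close: fully open they stand 13 mm farther back than shut.
Start: joints at [-74.37, 4.979, 10.078, 95.1, 0, 90], TCP at [0.148, -0.53, 0.248] pointing down, gripper open.
Joint ranges: [-179.16, 179.16], [-48.56, 103.87], [-65.8, 70.77], [-126.05, 130.52], [-82.76, 87.17], [-180, 180]. Speed limits (degrees/s): [127.2, 127.2, 147.25, 180, 180, 180].

## Interface

Orientations are given as [roll, pitch, yaw] about the fixed x, y, z axes, in that order (R = Rz(yaw) Ry(pitch) Rx(roll)).
In Python, from workcell import get_obs, camera, calibration, job_done, tip_reach gives the robot as it stands.
- The arm moves only by the tool apply_moves, never from a script. Its argument "rows" is a list of rows, each a list of 7 numbers: the shift along the world's x, y, z in mm, then the turn, a rotation vector about the world's x, y, z in degrees, then the closure, from 0 (fully open) to 1 (shut). A call has 1 to 20 rows; each row shifts and turns the commanded pose from where the row before left it; what a row does not reach is not made up. A row lasts 1/8 s, in which the tool goes at most 62.5 mm and 10.7 degrees, less where a joint would pass 70% of its speed; a pose out of reach is approached as far as the arm can. A call with a gripper value outside its range is refused whole. The fingers move at their own pace and stop on an object; "grip_force" is the grip in N (left out, the last holds). Time passes only in rows, so rows that do not move let the fingers close. It gives the time, the measured TCP pose, the force and the opening at its end, in the units of the state.
- get_obs(): the state, without advancing time (a new reading comes with each control period).
- camera(name): name is "scene" or "top" or "wrist"; returns the picture (384x512x3 uint8, red, green, blue); there is no depth.
- calibration(name): a dict with "intrinsics" (3x3 intrinsics, pixels), "T" (4x4, takes a point from camera to world coordinates); the wrist camera has in their place "mount" (4x4, takes a point from camera to tool coordinates, whose origin is the TCP and whose axes are the flange's). Camera axes: x right, y down, z forward; pixel columns grow to the right and rows downward; lengths in m; the calibration is good to about 2 mm. A picture is of the moment at which its call begins: read the wrist's pose just before it. calibration takes no time and is no camera call.
- job_done(): hands the job in, once; it reports no verdict.
The state is a dict: "time": time; "q": joint angles; "qd": joint speeds; "joint_efforts": joint torques, N m; "ee_pos": TCP position; "tcp_rot": TCP orientation; "wrist_force": force on the tool from outside, world axes, zero at the start; "torque": the same for the moment, N m; "opening": finger opening in m.
Only numpy, scipy, OpenCV 4.12 (cv2) and the standard library are available. Lean on these libraries where they do the work, as an engineer would, in place of code of your own. Each camera call takes 0.05 s, during which the arm holds its last target.

## Task

One of the two bench brackets has a steel pin stuck in the bore of its rubber stopper. Slide the round catch pan by its upright grip until the pan is centred on the bench beneath that stopper, then take the straight-handled punch from the wooden block and push the pin down through the bore with it so that it drops into the pan. Leave the pan there and the punch standing in the bore with its handle resting on the stopper.

Things in the scene. Friction and masses are not known exactly. Their poses are not given: they have to be found in the camera images.
- bore (a point): Centre of the top opening, 115 mm up, of the black stopper (52 mm wide, 30 tall, bore 26 to 22 mm) that holds the pin, in a grey bench bracket. +x points level from the bore to the bracket's post (50 mm wide, near face 80 mm from the bore's axis), z up. Beneath it is open to the bench, from the sides and the side away from the post. An identical fixed bracket with no pin stands beside it.
- pin_mid (a point): Middle of the steel pin, 18 mm diameter, 50 mm long, z along it. It starts upright in the bore, top end 10 mm above the stopper, bottom end 10 mm below it. The rubber grips it: about 10 N pushes it down, and it falls free once its top is about 20 mm below the stopper's top.
- pan_grip (a point): Grasp point on the loose steel catch pan's upright square grip (16 x 16 mm, 2 to 95 mm up, faces across x and y), 70 mm above the pan's underside. x points level from the grip to the pan's centre, 105 mm away; z up. Pan: round, 88 mm across, 22 mm high, 82 mm wide inside at the rim, floor 3 mm, on a flat strap 20 mm wide. 0.3 kg; slides on the bench.
- punch_grip (a point): Middle of the loose punch's round straight wooden handle (28 mm diameter, 70 long) above a steel rod (8 mm diameter, 45 long): the tip is 80 mm below this point. z up along the punch. It stands in one of two holes of a wooden block (160 x 65 x 50 mm), handle on the block's top, middle 85 mm up; the other hole, 90 mm away, holds a brass borer with a T handle. 0.12 kg.
Mind the look-alikes: they are no part of the job. Of the things shaped like the part that bears punch_grip, the wooden one is meant.

How it is judged (in metres and radians):
On the way, in this order (a step that is already met when the one before it is completed fails the run):
1. the pan stands on the bench beneath the stopper, its centre within 25 mm of the bore's axis along and across the pan, the pin still in the bore (x of bore in the frame of pan_grip between 0.08 and 0.13 m and y of bore in the frame of pan_grip between -0.025 and 0.025 m and height (world z) of pan_grip below 0.08 m and height (world z) of pin_mid above 0.095 m), for 0.2 s.
2. the punch is pushing the pin, which has gone down at least 10 mm (contact force between punch and pin above 1 N and height (world z) of pin_mid below 0.09 m), for 0.02 s.
At the end, for the whole second after the job is handed in: The pin rests in the pan, its middle within 40 mm of the pan's centre and under 37 mm up; the pan stands level, its centre within 30 mm of the bore's axis; the punch stands still in the bore, within 10 degrees of upright, its handle on the stopper (middle 150 mm up, +-10 mm) (x of bore in the frame of pan_grip between 0.075 and 0.135 m and y of bore in the frame of pan_grip between -0.03 and 0.03 m and angle between pan_grip's own z axis and vertical below 0.1 rad and x of pin_mid in the frame of pan_grip between 0.065 and 0.145 m and y of pin_mid in the frame of pan_grip between -0.04 and 0.04 m and height (world z) of pin_mid below 0.037 m and linear speed of each of pin, punch below 0.05 m/s and horizontal distance between punch_grip and bore below 0.02 m and angle between punch_grip's own z axis and vertical below 0.17 rad and height (world z) of punch_grip between 0.14 and 0.16 m); the robot touches nothing.
It fails at once if the pin falls beside the pan (height (world z) of pin_mid below 0.06 m and (x of pin_mid in the frame of pan_grip below 0.058 m or x of pin_mid in the frame of pan_grip above 0.152 m or y of pin_mid in the frame of pan_grip below -0.047 m or y of pin_mid in the frame of pan_grip above 0.047 m)).
It also fails if it takes over 64 s, if anything falls off the work surface, if the arm or the gripper's body presses on something with over 40 N, if the wrist force passes 120 N, or if a joint passes its speed limit or range.

## Working session

There is one attempt and no reset: what is moved stays moved. The work goes in short steps, Python scripts to look and compute and a tool call to move; the robot and the scene stay as the last step left them, time stands still between calls to the robot, and variables do not carry over. Pictures are saved under pics/ and viewed, and the job is handed in when it is done.

Besides the shell and the picture viewer there is one more tool, called as name(argument=value, ...) on one line, values as JSON. apply_moves: Moves the arm, as the interface text tells. Its arguments: {"type":"object","properties":{"rows":{"type":"array","items":{"type":"array","items":{"type":"number"}}},"grip_force":{"type":"number"}},"required":["rows"]}

```bash
mkdir -p pics
cat > h.py <<'E'
import numpy as np, cv2
from workcell import get_obs, camera, calibration, job_done, tip_reach
def save(img,n): cv2.imwrite('pics/'+n,img[:,:,::-1])
def ray(name,u,v):
    c=calibration(name);K=np.array(c['intrinsics']);T=np.array(c['T'])
    d=T[:3,:3]@np.linalg.solve(K,[u,v,1]);return T[:3,3],d
def atz(name,u,v,z):
    o,d=ray(name,u,v);return o+d*(z-o[2])/d[2]
def proj(name,p):
    c=calibration(name);K=np.array(c['intrinsics']);T=np.linalg.inv(np.array(c['T']))
    q=K@(T[:3,:3]@np.array(p)+T[:3,3]);return q[:2]/q[2]
E
python3 - <<'E'
from h import *
print(get_obs());print(tip_reach if not callable(tip_reach) else tip_reach())
for n in ['scene','top','wrist']:
    im=camera(n);save(im,n+'0.png');np.save('pics/'+n+'0.npy',im);print(n,calibration(n))
E
```

```text
{'time': 0.0, 'q': array([-7.43692391e+01,  5.01106126e+00,  1.00351667e+01,  9.50986117e+01,
       -4.88495902e-04,  9.00017116e+01]), 'qd': array([-0.02003804,  0.04135265, -0.02086446, -0.04445333,  0.14768814,
       -0.02776427]), 'joint_efforts': array([ 1.95059176e-03, -5.20400262e+01,  4.64795959e+01,  1.68499374e-02,
        1.86722568e-04, -4.01378003e-06]), 'ee_pos': array([ 0.14813529, -0.52947185,  0.2475898 ]), 'tcp_rot': array([-1.79925494e+02,  4.90721188e-04,  1.56290500e+01]), 'wrist_force': array([0.62138699, 0.31507339, 0.24427207]), 'torque': array([ 0.02841222, -0.03157271,  0.02315696]), 'opening': 0.08545433256651981}
0.017
scene {'intrinsics': array([[496.83982718,   0.        , 262.29013131],
       [  0.        , 496.83982718, 194.68061407],
       [  0.        ,   0.        ,   1.        ]]), 'T': array([[ 0.44553229,  0.74493829, -0.49655606,  1.2316404 ],
       [ 0.89516089, -0.37917141,  0.23434168, -0.31173818],
       [-0.01370977, -0.54890435, -0.83577273,  1.35022078],
       [ 0.        ,  0.        ,  0.        ,  1.        ]])}
top {'intrinsics
[... 235 characters left out ...]
99989728,  0.01124659, -0.00888512,  0.01730693],
       [ 0.00749937, -0.1177636 , -0.99301334,  0.92216481],
       [ 0.        ,  0.        ,  0.        ,  1.        ]])}
wrist {'intrinsics': array([[324.26639291,   0.        , 252.79307409],
       [  0.        , 324.26639291, 194.71380188],
       [  0.        ,   0.        ,   1.        ]]), 'mount': array([[ 3.84530697e-04, -9.57024381e-01, -2.90007217e-01,
         7.34498992e-02],
       [ 9.99997535e-01, -2.66231146e-04,  2.20449495e-03,
         4.22586309e-04],
       [-2.18696437e-03, -2.90007350e-01,  9.57021920e-01,
        -1.26638861e-01],
       [ 0.00000000e+00,  0.00000000e+00,  0.00000000e+00,
         1.00000000e+00]])}
```

View pics/scene0.png

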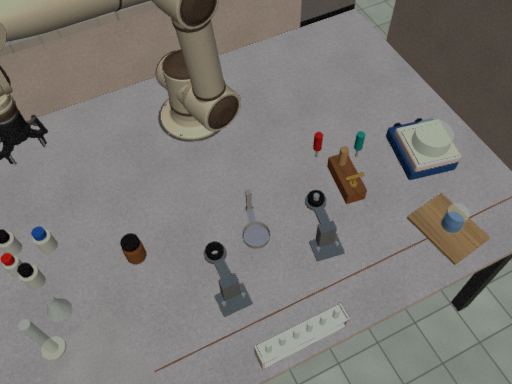

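View pics/top0.png

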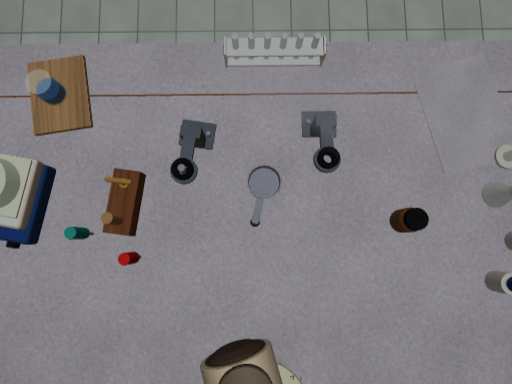

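View pics/wrist0.png

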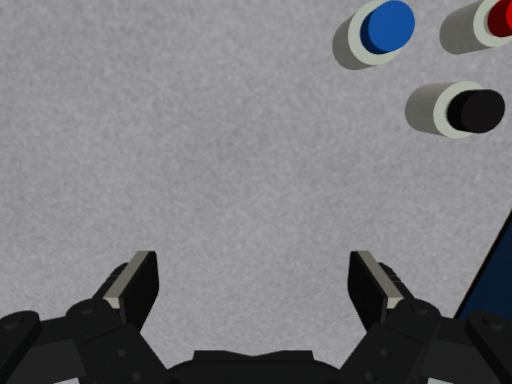

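Run:
```python
from h import *
t=np.load('pics/top0.npy');s=np.load('pics/scene0.npy')
def crop(im,x,y,w,h,k): return cv2.resize(im[y:y+h,x:x+w],None,fx=k,fy=k,interpolation=cv2.INTER_CUBIC)
save(crop(t,90,100,200,150,4),'tcrop.png')
save(crop(s,235,120,150,150,4),'scrop.png')
```

```text
(no output)
```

View pics/tcrop.png

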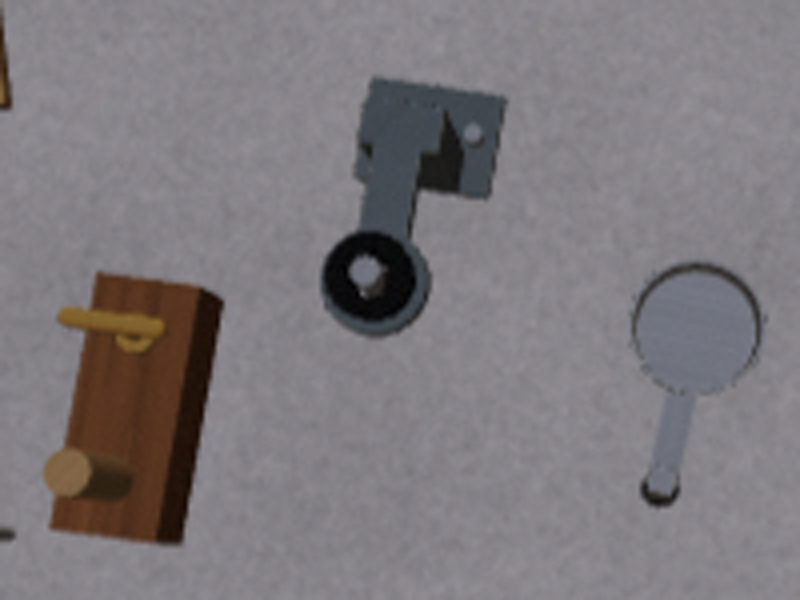

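View pics/scrop.png

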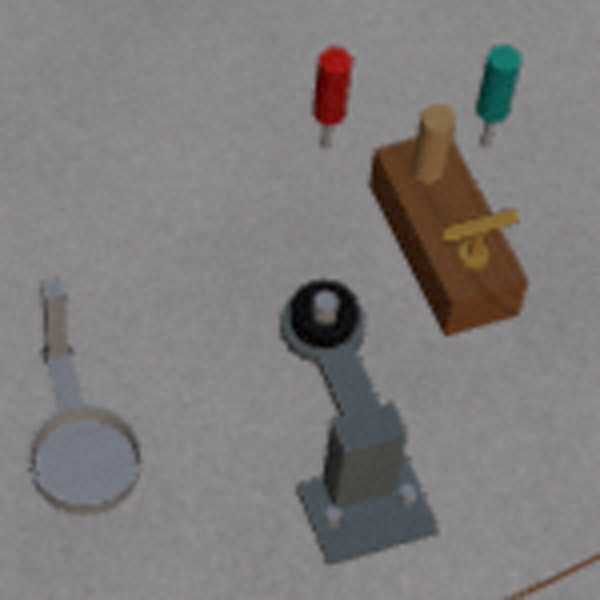

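```bash
cat >> h.py <<'E'
def tc(x,y): return 90+(x+.5)/4-.5,100+(y+.5)/4-.5
def sc(x,y): return 235+(x+.5)/4-.5,120+(y+.5)/4-.5
def tri(a,b):
    A=[];r=[]
    for o,d in (a,b):
        d=d/np.linalg.norm(d);P=np.eye(3)-np.outer(d,d);A.append(P);r.append(P@o)
    return np.linalg.solve(sum(A),sum(r))
E
python3 - <<'E'
from h import *
np.set_printoptions(precision=4,suppress=True)
for n,t,s,z in [('pintop',(367,271),(325,298),.125),('stoppertop',(370,274),(324,313),.115),('gripTop',(661,482),(52,288),.095),('panrim',(697,328),(86,458),.022),('punchtop',(68,473),(437,113),.12)]:
    print(n,'top',atz('top',*tc(*t),z),'scene',atz('scene',*sc(*s),z),'tri',tri(ray('top',*tc(*t)),ray('scene',*sc(*s))))
# post top / base plate corners
for n,t in [('base',(372,77)),('base',(506,97)),('base',(490,198)),('base',(357,178))]:
    print(n,atz('top',*tc(*t),0.0))
for n,t in [('blk',(98,272)),('blk',(203,290)),('blk',(158,543)),('blk',(51,527))]:
    print(n,atz('top',*tc(*t),0.05))
for n,t in [('arm',(372,180)),('arm',(418,180)),('arm',(360,232)),('arm',(410,235))]:
    print(n,atz('top',*tc(*t),0.105))
E
```

```text
pintop top [0.5741 0.1706 0.125 ] scene [0.5736 0.1735 0.125 ] tri [0.5742 0.1716 0.1264]
stoppertop top [0.5744 0.1708 0.115 ] scene [0.5794 0.1701 0.115 ] tri [0.5758 0.1724 0.1082]
gripTop top [0.4544 0.0054 0.095 ] scene [0.4557 0.0055 0.095 ] tri [0.4546 0.0056 0.0933]
panrim top [ 0.5558 -0.0199  0.022 ] scene [ 0.5625 -0.02    0.022 ] tri [ 0.5577 -0.0191  0.0133]
punchtop top [0.4621 0.3372 0.12  ] scene [0.4594 0.3408 0.12  ] tri [0.4621 0.337  0.1241]
base [0.7307 0.1928 0.    ]
base [0.7161 0.1037 0.    ]
base [0.6475 0.1143 0.    ]
base [0.6619 0.2019 0.    ]
blk [0.5905 0.3511 0.05  ]
blk [0.5785 0.286  0.05  ]
blk [0.4234 0.3093 0.05  ]
blk [0.4338 0.3742 0.05  ]
arm [0.6322 0.1722 0.105 ]
arm [0.6319 0.1453 0.105 ]
arm [0.6013 0.1788 0.105 ]
arm [0.5992 0.1497 0.105 ]
```

apply_moves(rows=[[25,44,0,0,0,-2.4,0],[25,44,0,0,0,-2.4,0],[25,44,0,0,0,-2.4,0],[25,44,0,0,0,-2.4,0],[25,44,0,0,0,-2.4,0],[25,44,0,0,0,-2.4,0],[25,44,0,0,0,-2.4,0],[25,44,0,0,0,-2.4,0],[25,44,0,0,0,-2.4,0],[25,44,0,0,0,-2.4,0],[25,44,0,0,0,-2.6,0],[25,44,0,0,0,-2.6,0],[0,0,0,0,0,0,0],[0,0,0,0,0,0,0]])

```text
time: 1.9
ee_pos: [0.4377, -0.0612, 0.2482]
tcp_rot: [-177.5, 0.1, -9.4]
wrist_force: [1.0, -1.1, 0.1]
opening: 0.0852
```

Run:
```python
from h import *
o=get_obs();print(o['q'],o['ee_pos'],o['tcp_rot'])
im=camera('wrist');save(cv2.resize(im,None,fx=1.5,fy=1.5),'wrist1.png');np.savez('pics/w1.npz',im=im,p=o['ee_pos'],r=o['tcp_rot'])
```

```text
[ -9.47936248  -9.65408562  -4.1075813   95.63470865   2.51239274
 179.94679791] [ 0.43769902 -0.06117309  0.24818361] [-1.77487527e+02  8.58721440e-02 -9.42621146e+00]
```

View pics/wrist1.png

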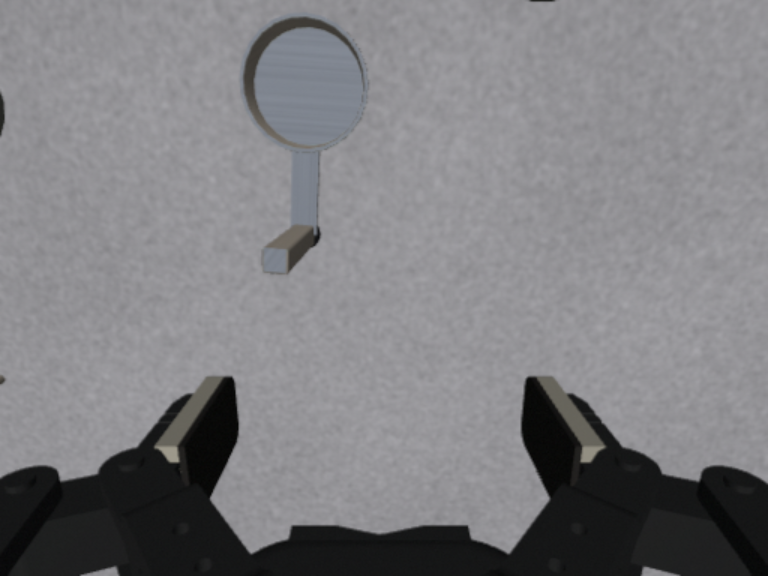

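```bash
cat >> h.py <<'E'
from scipy.spatial.transform import Rotation as R
def wray(p,r,u,v):
    c=calibration('wrist');K=np.array(c['intrinsics']);M=np.array(c['mount'])
    W=R.from_euler('xyz',r,degrees=True).as_matrix()
    return W@M[:3,3]+p, W@M[:3,:3]@np.linalg.solve(K,[u,v,1])
def watz(p,r,u,v,z):
    o,d=wray(p,r,u,v);return o+d*(z-o[2])/d[2]
E
python3 - <<'E'
from h import *
d=np.load('pics/w1.npz')
f=lambda x,y,z:watz(d['p'],d['r'],(x+.5)/1.5-.5,(y+.5)/1.5-.5,z)
print(f(275,261,.095),f(306,84,.022), f(310,88,.003),f(306,152,.0))
print(f(293,190,.003),f(319,190,.003))
E
```

```text
[0.45625764 0.00449895 0.095     ] [ 0.55871227 -0.02215176  0.022     ] [ 0.55829719 -0.02135705  0.003     ] [ 0.51589251 -0.0088884   0.        ]
[0.49039585 0.00604066 0.003     ] [ 0.48723317 -0.01349693  0.003     ]
```

apply_moves(rows=[[1,4,0,0,0,10.3,0],[1,4,0,0,0,10.3,0],[1,4,0,0,0,10.3,0],[1,4,0,0,0,10.3,0],[1,4,0,0,0,10.3,0],[1,4,0,0,0,10.3,0],[1,4,0,0,0,10.3,0],[1,4,0,0,0,10.3,0],[1,4,0,0,0,10.3,0],[1,4,0,0,0,10.3,0],[1,4,0,0,0,10.3,0],[1,4,0,0,0,10.3,0],[1,4,0,0,0,10.3,0],[1,4,0,0,0,10.3,0],[1,4,0,0,0,10.3,0],[1,4,0,0,0,10.3,0],[1,3,0,0,0,10.3,0],[0,0,0,0,0,0,0]])

```text
time: 4.2
ee_pos: [0.4548, 0.0058, 0.2486]
tcp_rot: [-177.4, 0.1, 165.6]
wrist_force: [-0.0, 0.2, 0.6]
opening: 0.0852
```

Run:
```python
from h import *
o=get_obs();print(o['q'],o['ee_pos'],o['tcp_rot'])
im=camera('wrist');save(cv2.resize(im,None,fx=1.5,fy=1.5),'wrist2.png');np.savez('pics/w2.npz',im=im,p=o['ee_pos'],r=o['tcp_rot'])
```

```text
[ 2.18601811 -7.3635763  -2.05021274 95.96318541 -2.47127555 16.59441897] [0.45482232 0.00579718 0.24859835] [-1.77446108e+02  8.27761510e-02  1.65607461e+02]
```

View pics/wrist2.png

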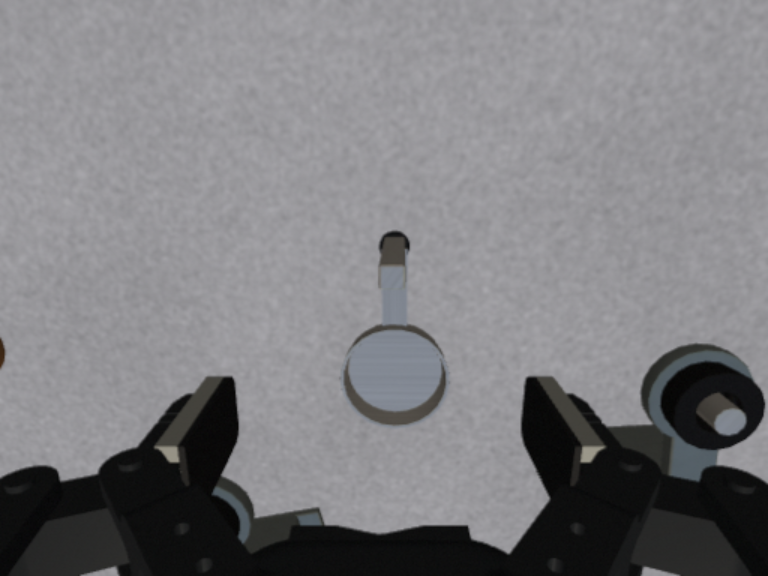

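Run:
```python
from h import *
d=np.load('pics/w2.npz')
f=lambda x,y,z:watz(d['p'],d['r'],(x+.5)/1.5-.5,(y+.5)/1.5-.5,z)
print('grip',f(393.5,273,.095),'rim',f(395,374,.022),'pin',f(729,421,.125),'stopper',f(713,405,.115))
print('strap',f(382,310,.003),f(408,310,.003))
```

```text
grip [0.45425496 0.00632392 0.095     ] rim [ 0.55382219 -0.01848232  0.022     ] pin [0.57519122 0.17187928 0.125     ] stopper [0.57013091 0.16936919 0.115     ]
strap [ 0.50514166 -0.01763191  0.003     ] [0.51003102 0.00280188 0.003     ]
```

apply_moves(rows=[[0,0,-20,1.24,-0.32,0.3,0],[0,0,-30,1.23,-0.31,0.3,0],[0,0,-40,0,0,0,0],[0,0,-40,0,0,0,0],[0,0,-30,0,0,0,0],[0,0,-21,0,0,0,0],[0,0,0,0,0,0,0]])

```text
time: 5.12
ee_pos: [0.4541, 0.0058, 0.066]
tcp_rot: [-180.0, -0.1, 166.1]
wrist_force: [-0.3, -0.1, 0.3]
opening: 0.0854
```

Run:
```python
from h import *
o=get_obs();print(o['q'],o['ee_pos'],o['tcp_rot'])
im=camera('wrist');save(cv2.resize(im,None,fx=1.5,fy=1.5),'wrist3.png')
```

```text
[ 7.42269425e-01 -7.63748614e+00 -2.24868663e+01  7.52590784e+01
 -1.88550170e-02  1.46542449e+01] [0.45407447 0.00579468 0.06601082] [-1.79954320e+02 -1.00160373e-01  1.66088002e+02]
```

View pics/wrist3.png

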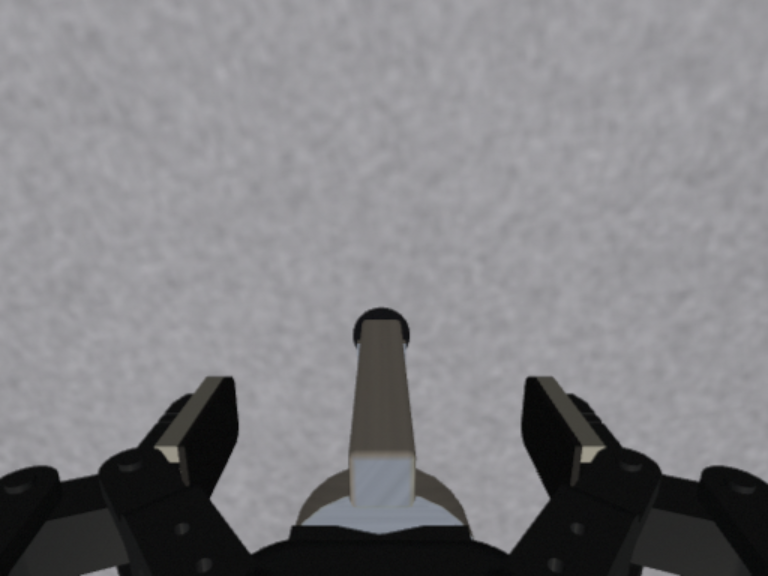

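Grip (top at ~(382,480)) is centred between the open jaws and square to them. Close.

apply_moves(rows=[[0,0,2,0,0,0,0.5],[0,0,0,0,0,0,1],[0,0,0,0,0,0,1],[0,0,0,0,0,0,1],[0,0,0,0,0,0,1],[0,0,0,0,0,0,1],[0,0,0,0,0,0,1],[0,0,0,0,0,0,1]], grip_force=60)

```text
time: 6.18
ee_pos: [0.4554, 0.0061, 0.0697]
tcp_rot: [180.0, 0.1, 166.3]
wrist_force: [-1.1, 0.2, 5.0]
opening: 0.0152
```

Run:
```python
from h import *
o=get_obs();print(o['q'],o['ee_pos'],o['tcp_rot'],o['wrist_force'],o['opening'])
im=camera('top');save(cv2.resize(im[100:250,90:290],None,fx=4,fy=4,interpolation=2),'top3.png')
```

```text
[ 7.77727069e-01 -7.74544979e+00 -2.21741892e+01  7.54838508e+01
 -1.69605082e-02  1.44789969e+01] [0.45540171 0.00610262 0.06965675] [1.79994567e+02 8.88740899e-02 1.66298713e+02] [-1.05446968  0.22478985  4.97423139] 0.015237797565955174
```

View pics/top3.png

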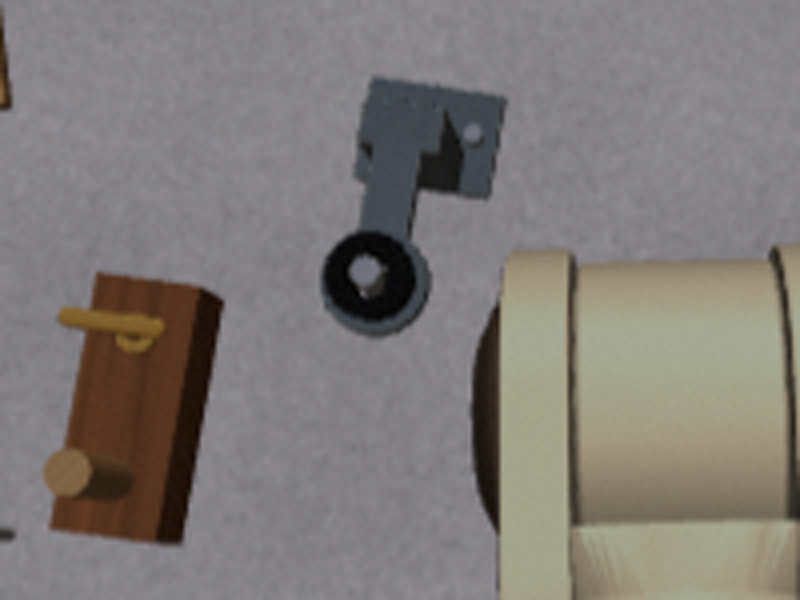

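apply_moves(rows=[[0.5,4,0,0,0,0,1],[0.5,8,0,0,0,0,1],[1,11,0,0,0,0,1],[1,11,0,0,0,0,1],[1,11,0,0,0,0,1],[1,11,0,0,0,0,1],[1,11,0,0,0,0,1],[1,11,0,0,0,0,1],[1,11,0,0,0,0,1],[1,11,0,0,0,0,1],[1,11,0,0,0,0,1],[1,11,0,0,0,0,1],[1,11,0,0,0,0,1],[1,11,0,0,0,0,1],[1,11,0,0,0,0,1],[1,11,0,0,0,0,1],[1,11,0,0,0,0,1],[1,8,0,0,0,0,1],[1,5,0,0,0,0,1],[0,0,0,0,0,0,1]])

```text
time: 8.72
ee_pos: [0.4735, 0.1967, 0.0697]
tcp_rot: [180.0, 0.1, 166.3]
wrist_force: [1.0, -0.6, 5.5]
opening: 0.0155
```

Run:
```python
from h import *
o=get_obs();print(o['ee_pos'],o['tcp_rot'],o['wrist_force'],o['opening'])
im=camera('scene');save(cv2.resize(im[100:270,225:395],None,fx=3.5,fy=3.5,interpolation=2),'sc4.png')
```

```text
[0.47352957 0.19667861 0.06965667] [1.79973033e+02 9.88385531e-02 1.66315546e+02] [ 1.02452341 -0.56389434  5.50930551] 0.015459704964094568
```

View pics/sc4.png

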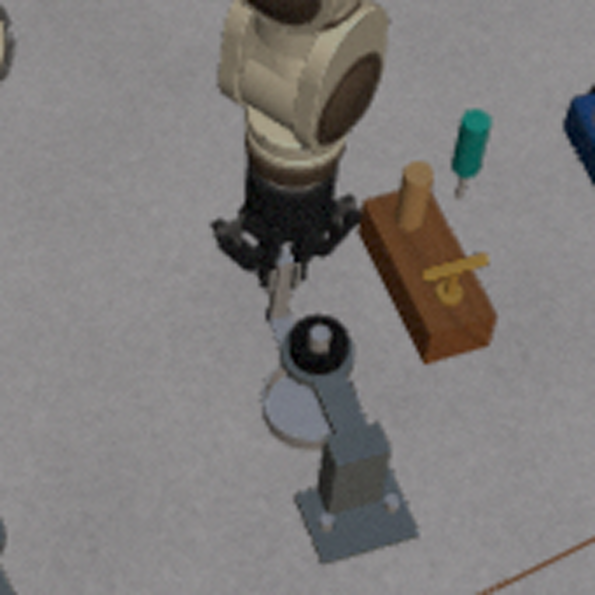

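Run:
```python
from h import *
im=camera('scene');np.save('pics/s5.npy',im)
k=3.5;big=cv2.resize(im[100:270,225:395],None,fx=k,fy=k,interpolation=2).copy()
def pt(p): u=proj('scene',p);return tuple(int(round(v)) for v in ((u-[225,100]+.5)*k-.5))
c=np.array([.4735+.102,.1967-.0249])
for cc,z,r,col in [((.5745,.1712),.115,.026,(255,0,0)),(c,.022,.044,(0,255,0))]:
    P=[pt((cc[0]+r*np.cos(a),cc[1]+r*np.sin(a),z)) for a in np.linspace(0,6.28,60)]
    cv2.polylines(big,[np.array(P)],True,col,1)
save(big,'sc5.png')
```

```text
(no output)
```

View pics/sc5.png

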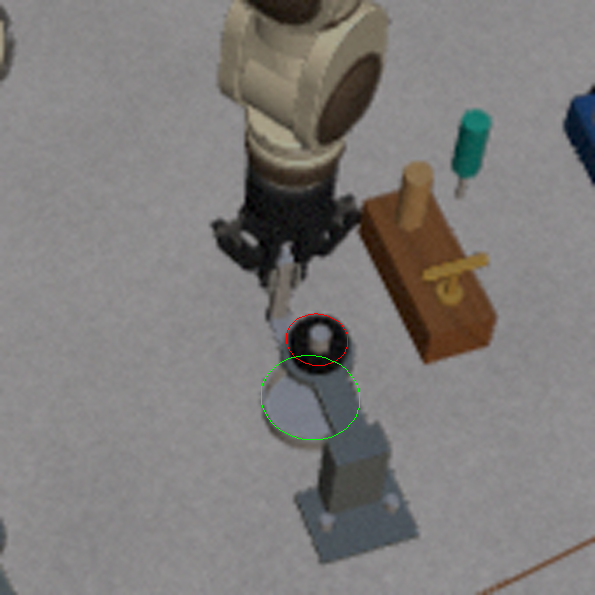

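apply_moves(rows=[[0,0,0,0,0,0,0.9],[0,0,0,0,0,0,0.8],[0,0,0,0,0,0,0.5],[0,0,0,0,0,0,0],[0,0,0,0,0,0,0],[0,0,0,0,0,0,0],[0,0,0,0,0,0,0],[0,0,20,0,0,0,0],[0,0,40,0,0,0,0],[0,0,40,0,0,0,0],[0,0,30,0,0,0,0],[-2,23,10,0,0,1,0],[-2,23,10,0,0,1,0],[-2,23,0,0,0,1,0],[-2,23,0,0,0,1,0],[-2,23,0,0,0,1,0],[-1,23,0,0,0,0,0],[0,0,0,0,0,0,0],[0,0,0,0,0,0,0]])

```text
time: 11.2
ee_pos: [0.4623, 0.3341, 0.2192]
tcp_rot: [-180.0, 0.1, 171.3]
wrist_force: [0.1, 0.0, -0.2]
opening: 0.0855
```

Run:
```python
from h import *
o=get_obs();print(o['ee_pos'],o['tcp_rot'],o['wrist_force'],o['opening'])
im=camera('wrist');save(cv2.resize(im,None,fx=1.5,fy=1.5),'wrist6.png');np.savez('pics/w6.npz',im=im,p=o['ee_pos'],r=o['tcp_rot'])
im=camera('scene');save(cv2.resize(im[100:270,225:395],None,fx=3.5,fy=3.5,interpolation=2),'sc6.png')
```

```text
[0.46225384 0.33410056 0.21917092] [-1.79975858e+02  5.22605630e-02  1.71307155e+02] [ 0.08326903  0.03508517 -0.24083244] 0.08549047681833784
```

View pics/wrist6.png

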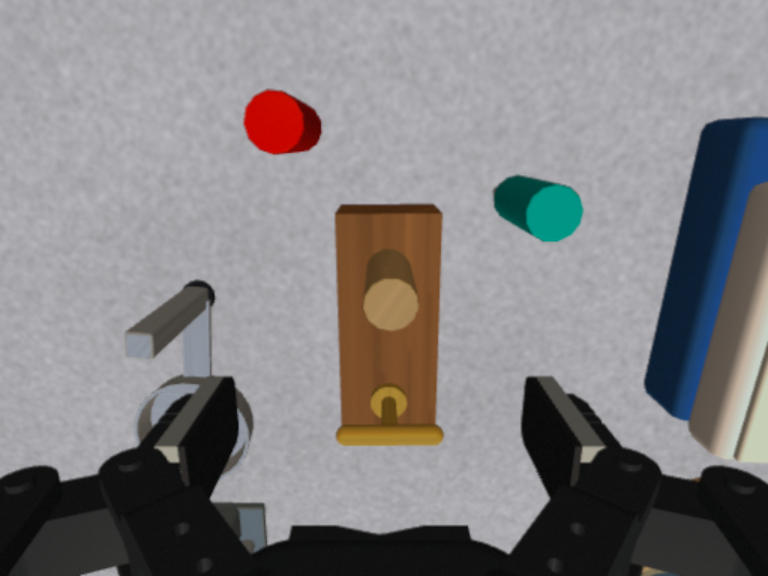

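View pics/sc6.png

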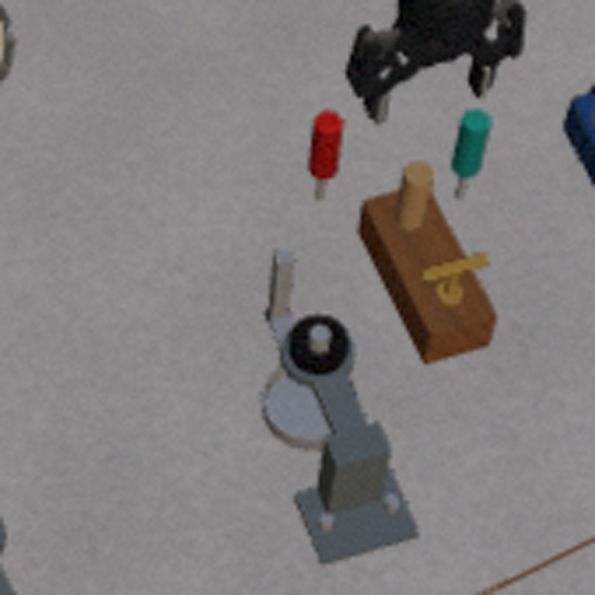

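Run:
```python
from h import *
d=np.load('pics/w6.npz')
w=lambda x,y:wray(d['p'],d['r'],(x+.5)/1.5-.5,(y+.5)/1.5-.5)
f=lambda x,y,z:watz(d['p'],d['r'],(x+.5)/1.5-.5,(y+.5)/1.5-.5,z)
s=lambda x,y:ray('scene',225+(x+.5)/3.5-.5,100+(y+.5)/3.5-.5)
print('red',tri(w(275,122),s(328,119)),'teal',tri(w(552,211),s(477,116)),'punch',tri(w(391,304),s(418,170)))
print('punch top',f(391,304,.12),'block',[f(*p,.05)[:2] for p in ((336,213),(441,213),(436,425),(341,425))])
for z in (.1,.12): print(f(552,211,z),f(275,122,z))
print('pan rim right edge / grip', f(141,345,.095), f(195,420,.022))
print('Tbar',f(390,435,.08))
```

```text
red [0.37202761 0.29961693 0.11873859] teal [0.4307174  0.42060011 0.11902719] punch [0.46262937 0.33883555 0.1229501 ]
punch top [0.46349247 0.33857632 0.12      ] block [array([0.42422841, 0.31206327]), array([0.43379307, 0.37491856]), array([0.57877244, 0.35477065]), array([0.56894079, 0.2896416 ])]
[0.43356429 0.42503094 0.1       ] [0.37123636 0.29643811 0.1       ]
[0.42991608 0.41850187 0.12      ] [0.37266077 0.30037471 0.12      ]
pan rim right edge / grip [0.47469697 0.19648037 0.095     ] [0.56524203 0.1758245  0.022     ]
Tbar [0.56229802 0.32439692 0.08      ]
```

apply_moves(rows=[[0.5,4,-20,0,0,0,0.3],[0,0,-30,0,0,0,0.3],[0,0,-30,0,0,0,0.3],[0,0,-30,0,0,0,0.3],[0,0,-15,0,0,0,0.3],[0,0,-8,0,0,0,0.3],[0,0,0,0,0,0,0.3]])

```text
time: 12.18
ee_pos: [0.4629, 0.3381, 0.0866]
tcp_rot: [180.0, 0.1, 171.3]
wrist_force: [-0.9, 0.0, -0.1]
opening: 0.0593
```

Run:
```python
from h import *
o=get_obs();print(o['ee_pos'],o['tcp_rot'],o['wrist_force'],o['opening'])
im=camera('wrist');save(cv2.resize(im,None,fx=1.5,fy=1.5),'wrist7.png')
```

```text
[0.46289458 0.33808473 0.08662054] [1.79989446e+02 7.13576487e-02 1.71292895e+02] [-0.88906891  0.03213791 -0.11321421] 0.05930474722511024
```

View pics/wrist7.png

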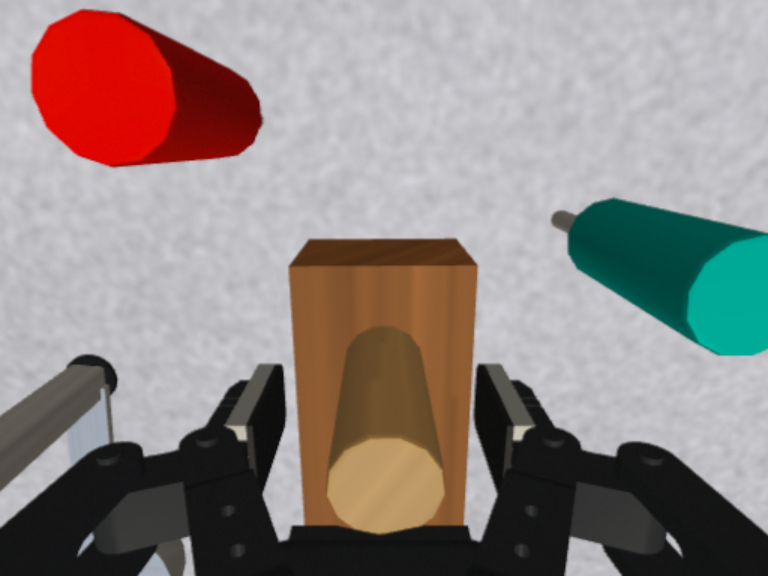

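apply_moves(rows=[[0,0,0,0,0,0,0.6],[0,0,0,0,0,0,1],[0,0,0,0,0,0,1],[0,0,0,0,0,0,1],[0,0,0,0,0,0,1],[0,0,0,0,0,0,1],[0,0,0,0,0,0,1]], grip_force=80)

```text
time: 13.1
ee_pos: [0.4631, 0.3384, 0.0872]
tcp_rot: [179.9, 0.1, 171.3]
wrist_force: [0.4, -0.5, 5.8]
opening: 0.0264
```

Run:
```python
from h import *
o=get_obs();print(o['ee_pos'],o['tcp_rot'],o['wrist_force'],o['opening'],o['torque'])
```

```text
[0.463105   0.33840748 0.08723376] [1.79939040e+02 1.23499548e-01 1.71306366e+02] [ 0.39859095 -0.47997406  5.75883538] 0.02635193804943854 [-0.1711788   0.16534559  0.03099129]
```

apply_moves(rows=[[0,0,10,0,0,0,1],[0,0,20,0,0,0,1],[0,0,30,0,0,0,1],[0,0,30,0,0,0,1],[0,0,30,0,0,0,1],[0,0,30,0,0,0,1],[5,-7,10,0,0,0,1],[12,-18,0,0,0,0,1],[12,-18,0,0,0,0,1],[12,-18,0,0,0,0,1],[12,-18,0,0,0,0,1],[12,-18,0,0,0,0,1],[12,-18,0,0,0,0,1],[12,-18,0,0,0,0,1],[12,-18,0,0,0,0,1],[10,-16,0,0,0,0,1],[0,0,0,0,0,0,1],[0,0,0,0,0,0,1]])

```text
time: 15.35
ee_pos: [0.5737, 0.1712, 0.2463]
tcp_rot: [180.0, 0.0, 171.3]
wrist_force: [-0.2, 1.0, -0.7]
opening: 0.0265
```

Run:
```python
from h import *
o=get_obs();print(o['ee_pos'],o['tcp_rot'],o['wrist_force'],o['opening'])
im=camera('wrist');save(cv2.resize(im,None,fx=1.5,fy=1.5),'wrist8.png');np.savez('pics/w8.npz',im=im,p=o['ee_pos'],r=o['tcp_rot'])
im=camera('scene');np.save('pics/s8.npy',im);save(cv2.resize(im[120:260,255:405],None,fx=4,fy=4,interpolation=2),'sc8.png')
```

```text
[0.57372307 0.17118721 0.24628351] [1.79990634e+02 4.96003000e-02 1.71294644e+02] [-0.15626503  1.0387588  -0.72042678] 0.026533642363908625
```

View pics/wrist8.png

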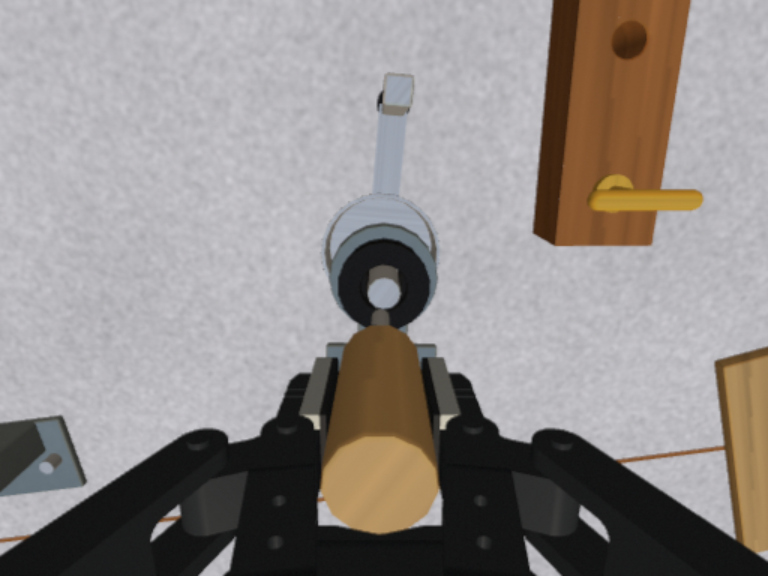

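View pics/sc8.png

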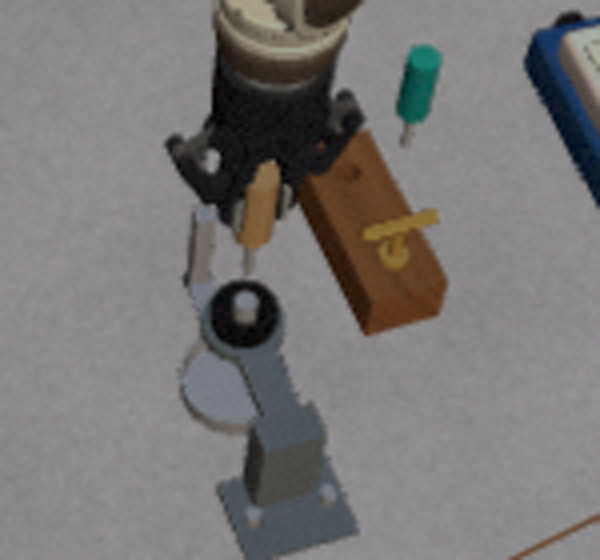

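Run:
```python
from h import *
d=np.load('pics/w8.npz');im=d['im']
save(cv2.resize(im[120:270,160:350],None,fx=4,fy=4,interpolation=2),'w8c.png')
```

```text
(no output)
```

View pics/w8c.png

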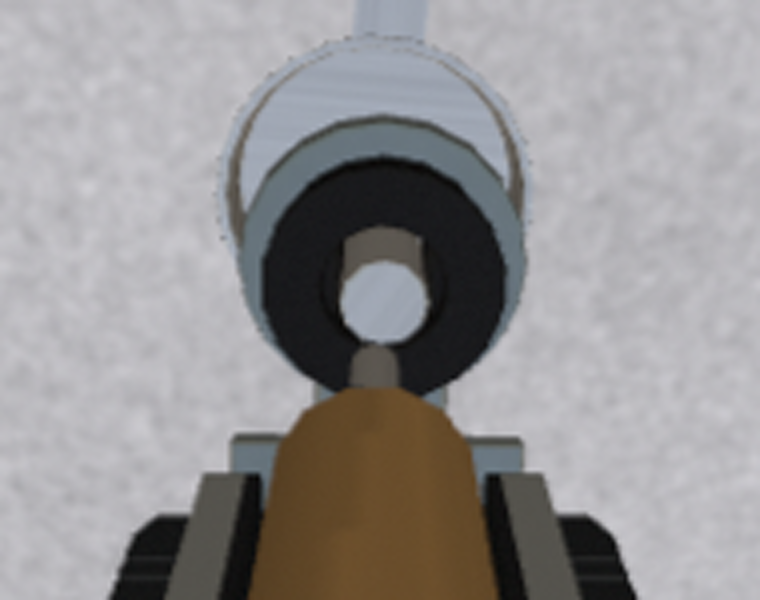

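Run:
```python
from h import *
d=np.load('pics/w8.npz')
f=lambda x,y,z:watz(d['p'],d['r'],(x+.5)/4-.5+160,(y+.5)/4-.5+120,z)
Rz=R.from_euler('xyz',d['r'],degrees=True).as_matrix()
print('pin',f(384,303,.125),'stopper L,R',f(263,275,.115),f(507,275,.115),'top edge',f(385,157,.115))
print('rim L R',f(221,200,.022),f(527,200,.022),'far',f(375,37,.022))
print('tip far edge',f(376,345,.164), 'tool x dir',Rz[:,0])
```

```text
pin [0.5757656  0.17213323 0.125     ] stopper L,R [0.56906702 0.14792101 0.115     ] [0.57665226 0.19775903 0.115     ] top edge [0.54847492 0.1764995  0.115     ]
rim L R [0.57094329 0.12799    0.022     ] [0.58367344 0.21156967 0.022     ] far [0.53351883 0.17673289 0.022     ]
tip far edge [0.57106391 0.17120476 0.164     ] tool x dir [-9.88479372e-01  1.51353169e-01 -8.65688437e-04]
```

apply_moves(rows=[[0,1.3,-10,0,0,0,1],[0,0,-15,0,0,0,1],[0,0,-8,0,0,0,1],[0,0,-4,0,0,0,1],[0,0,-3,0,0,0,1],[0,0,-3,0,0,0,1],[0,0,-3,0,0,0,1],[0,0,-3,0,0,0,1],[0,0,0,0,0,0,1]])

```text
time: 16.58
ee_pos: [0.5743, 0.1724, 0.1984]
tcp_rot: [180.0, 0.2, 171.3]
wrist_force: [-0.6, -0.7, 3.9]
opening: 0.0266
```

Run:
```python
from h import *
o=get_obs();print(o['ee_pos'],o['tcp_rot'],o['wrist_force'],o['opening'])
im=camera('wrist');save(cv2.resize(im[120:270,160:350],None,fx=4,fy=4,interpolation=2),'w9.png')
im=camera('scene');save(cv2.resize(im[120:260,255:405],None,fx=4,fy=4,interpolation=2),'sc9.png')
```

```text
[0.57425205 0.17241138 0.19844433] [179.95331906   0.18407197 171.29429512] [-0.55563909 -0.74014575  3.88358844] 0.02655678906555795
```

View pics/w9.png

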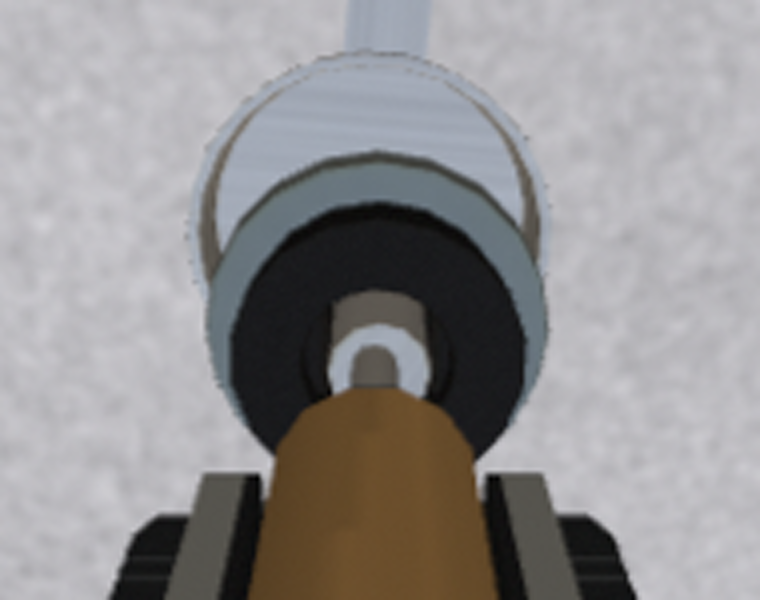

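View pics/sc9.png

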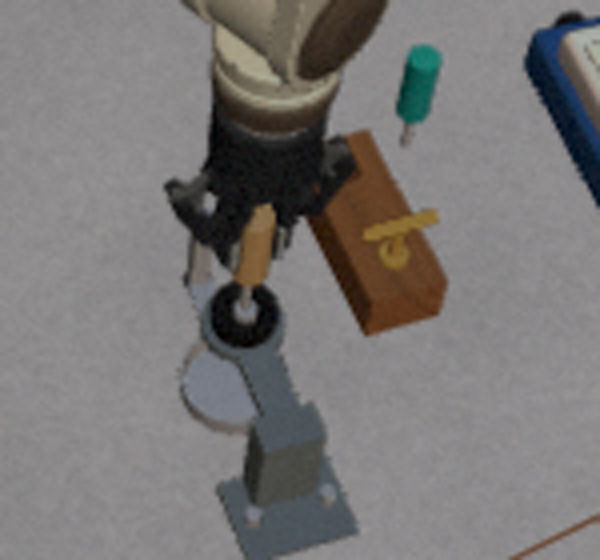

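apply_moves(rows=[[0,0,-3,0,0,0,1],[0,0,-3,0,0,0,1],[0,0,-3,0,0,0,1],[0,0,-3,0,0,0,1],[0,0,-3,0,0,0,1],[0,0,-3,0,0,0,1],[0,0,0,0,0,0,1]])

```text
time: 17.55
ee_pos: [0.574, 0.1724, 0.1797]
tcp_rot: [180.0, 0.1, 171.3]
wrist_force: [1.5, -0.1, 1.1]
opening: 0.0262
```

Run:
```python
from h import *
o=get_obs();print(o['ee_pos'],o['tcp_rot'],o['wrist_force'],o['opening'])
im=camera('wrist');save(cv2.resize(im[120:270,160:350],None,fx=4,fy=4,interpolation=2),'w10.png')
```

```text
[0.57403611 0.17239148 0.17965216] [1.79987530e+02 1.14082416e-01 1.71298208e+02] [ 1.54357189 -0.06346409  1.14175901] 0.026235572318628997
```

View pics/w10.png

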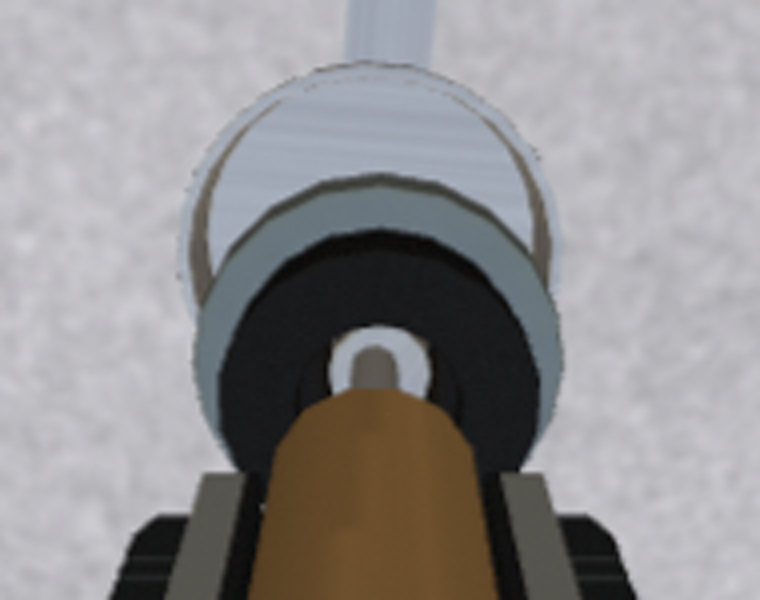

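apply_moves(rows=[[0,0,-3,0,0,0,1],[0,0,-3,0,0,0,1],[0,0,-3,0,0,0,1],[0,0,-3,0,0,0,1],[0,0,-3,0,0,0,1],[0,0,-3,0,0,0,1],[0,0,-3,0,0,0,1],[0,0,-3,0,0,0,1],[0,0,-1.5,0,0,0,1],[0,0,0,0,0,0,1]])

```text
time: 18.85
ee_pos: [0.5737, 0.1724, 0.1537]
tcp_rot: [-180.0, 0.1, 171.3]
wrist_force: [0.7, -0.7, -0.9]
opening: 0.0265
```

Run:
```python
from h import *
o=get_obs();print(o['ee_pos'],o['tcp_rot'],o['wrist_force'],o['opening'])
im=camera('wrist');save(cv2.resize(im[120:270,160:350],None,fx=4,fy=4,interpolation=2),'w11.png')
im=camera('scene');save(cv2.resize(im[120:260,255:405],None,fx=4,fy=4,interpolation=2),'sc11.png')
```

```text
[0.57373131 0.1723985  0.15369278] [-1.79995879e+02  5.59404438e-02  1.71303663e+02] [ 0.71144186 -0.72073947 -0.85758075] 0.026525213116069524
```

View pics/w11.png

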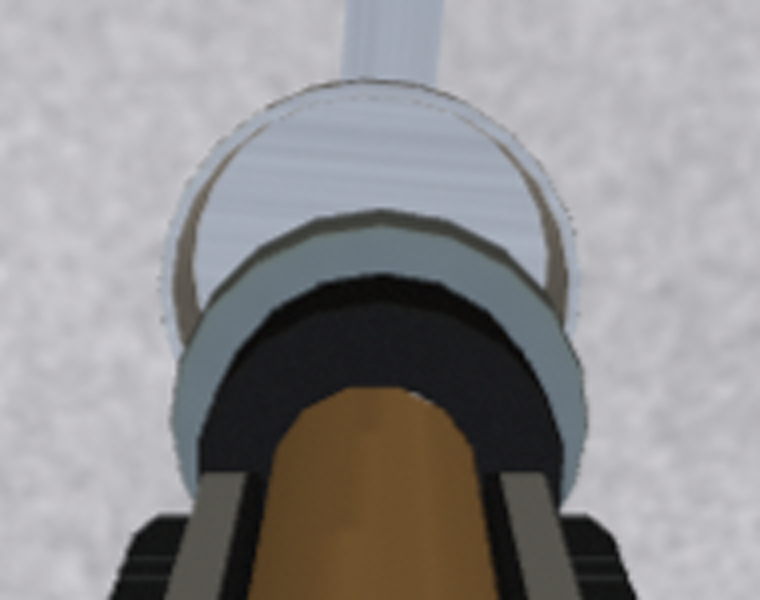

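View pics/sc11.png

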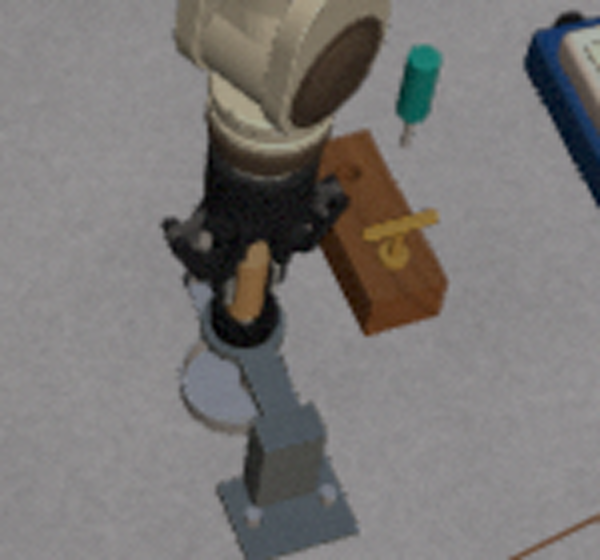

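apply_moves(rows=[[0,0,-1,0,0,0,1],[0,0,-1,0,0,0,1],[0,0,-0.5,0,0,0,1],[0,0,0,0,0,0,1]])

```text
time: 19.45
ee_pos: [0.5739, 0.1724, 0.1522]
tcp_rot: [180.0, 0.1, 171.3]
wrist_force: [-1.7, 0.2, 5.9]
opening: 0.0263
```

apply_moves(rows=[[0,0,0,0,0,0,0.6],[0,0,0,0,0,0,0.5],[0,0,0,0,0,0,0.3],[0,0,0,0,0,0,0.1],[0,0,0,0,0,0,0],[0,0,0,0,0,0,0],[0,0,0,0,0,0,0]])

```text
time: 20.32
ee_pos: [0.5738, 0.1724, 0.1513]
tcp_rot: [-180.0, 0.1, 171.3]
wrist_force: [-0.7, -0.4, -0.5]
opening: 0.0853
```

Run:
```python
from h import *
o=get_obs();print(o['ee_pos'],o['tcp_rot'],o['wrist_force'],o['opening'])
im=camera('wrist');save(cv2.resize(im,None,fx=1.5,fy=1.5),'w12.png')
```

```text
[0.57375923 0.17239383 0.15129103] [-1.79999707e+02  6.01110608e-02  1.71300077e+02] [-0.65231318 -0.41841285 -0.53246513] 0.08532365881030113
```

View pics/w12.png

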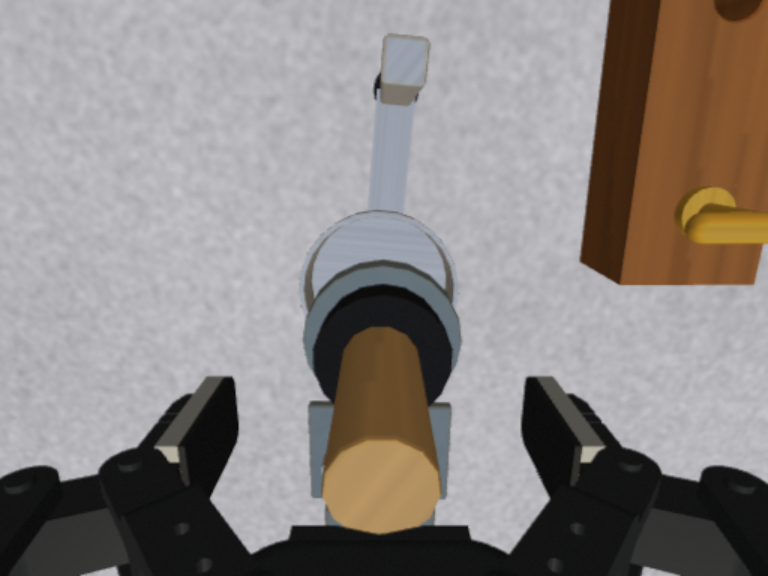

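Punch is free and upright (handle top at (382,485)). Retreat straight up, then back, and check the pin from a lower angle.

apply_moves(rows=[[0,0,10,0,0,0,0],[0,0,25,0,0,0,0],[0,0,35,0,0,0,0],[0,0,35,0,0,0,0],[0,0,20,0,0,0,0],[-20,0,0,0,0,0,0],[-35,0,0,0,0,0,0],[-35,0,0,0,0,0,0],[-35,0,0,0,0,0,0],[-35,0,0,0,0,0,0],[-20,0,0,0,0,0,0],[0,0,0,0,0,0,0]])

```text
time: 21.88
ee_pos: [0.3931, 0.1725, 0.2777]
tcp_rot: [179.9, 0.2, 171.4]
wrist_force: [0.1, 0.3, 0.1]
opening: 0.0852
```

Run:
```python
from h import *
o=get_obs();print(o['time'],o['ee_pos'],o['tcp_rot'])
im=camera('scene');save(cv2.resize(im[120:260,255:405],None,fx=4,fy=4,interpolation=2),'sc13.png')
im=camera('top');save(cv2.resize(im[100:250,90:290],None,fx=4,fy=4,interpolation=2),'t13.png')
```

```text
21.875 [0.39311886 0.17251283 0.27766127] [1.79928362e+02 1.74347015e-01 1.71353462e+02]
```

View pics/sc13.png

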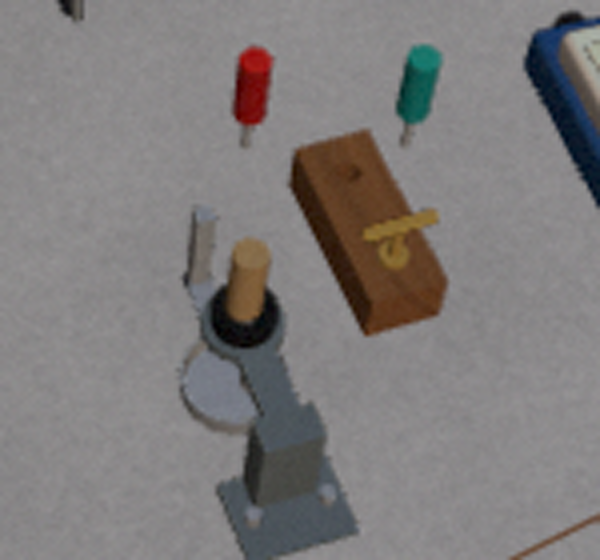

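View pics/t13.png

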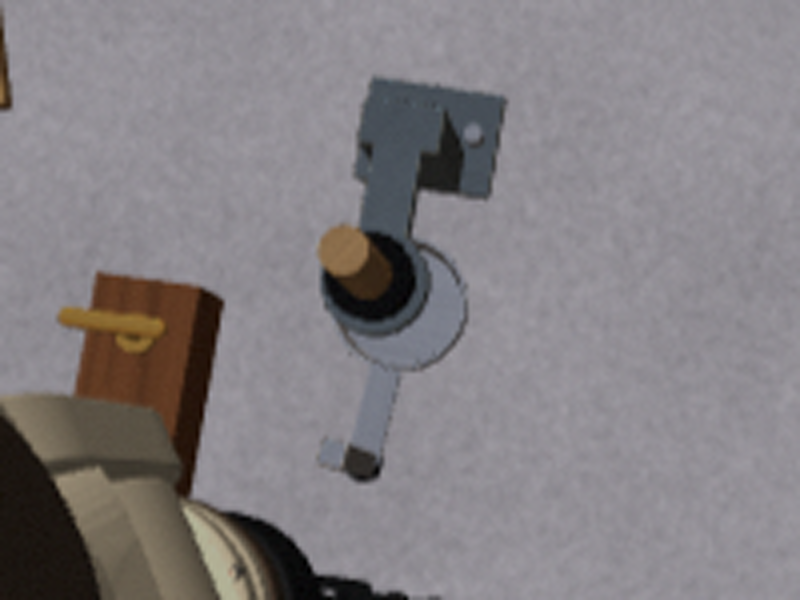

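apply_moves(rows=[[-5,0,-20,0,-8,0,0],[-5,0,-25,0,-8,0,0],[-5,0,-25,0,-8,0,0],[-5,0,-25,0,-8,0,0],[0,0,-20,0,-8,0,0],[0,0,0,0,0,0,0]])

```text
time: 22.72
ee_pos: [0.3791, 0.1807, 0.1578]
tcp_rot: [173.8, 38.9, 169.1]
wrist_force: [-0.6, -0.5, -0.4]
opening: 0.0858
```

Run:
```python
from h import *
o=get_obs();print(o['time'],o['ee_pos'],o['tcp_rot'])
im=camera('wrist');save(cv2.resize(im,None,fx=1.5,fy=1.5),'w14.png');np.savez('pics/w14.npz',im=im,p=o['ee_pos'],r=o['tcp_rot'])
```

```text
22.725 [0.37908179 0.18068033 0.15784975] [173.76989025  38.93016021 169.12952751]
```

View pics/w14.png

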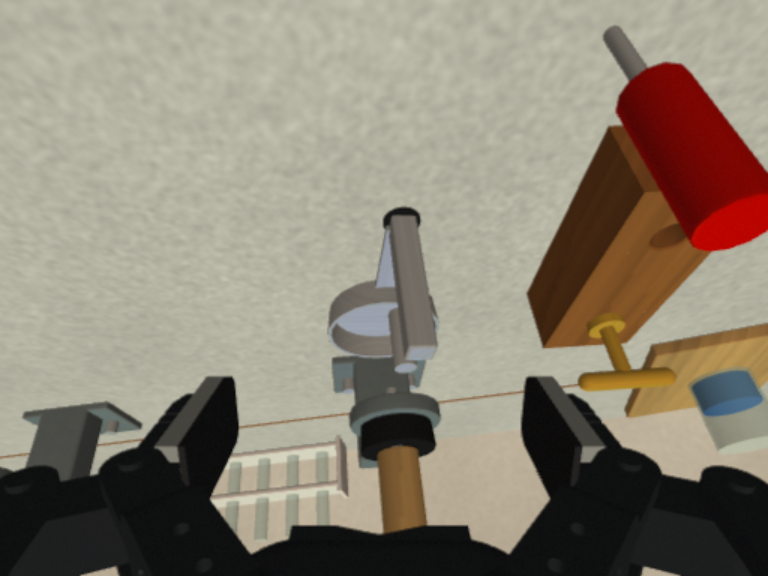

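Run:
```python
from h import *
d=np.load('pics/w14.npz')
f=lambda x,y,z:watz(d['p'],d['r'],(x+.5)/1.5-.5,(y+.5)/1.5-.5,z)
print('pin top',f(405,368,.053),'base near edge',f(394,310,.003),'rim near',f(378,283,.022),'grip top',f(421,352,.095))
save(cv2.resize(d['im'][150:300,200:320],None,fx=4,fy=4,interpolation=2),'w14c.png')
```

```text
pin top [0.58215415 0.18384712 0.053     ] base near edge [0.57812764 0.18081308 0.003     ] rim near [0.510234   0.17457827 0.022     ] grip top [0.47395278 0.19592802 0.095     ]
```

View pics/w14c.png

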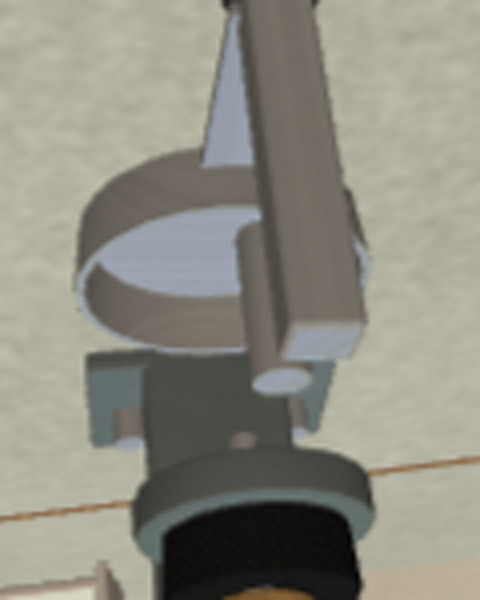

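```bash
python3 -c "
from h import *
print(get_obs()['qd'],get_obs()['time']);print(job_done())"
```

```text
[-1.54787015 -0.2902499   4.63532477  0.80473934  0.80839033 -0.23259546] 22.775
the job is handed in; nothing more can be done
None
```

I slid the pan by its grip until it was under the stopper that held the pin. I then took the wooden punch from the block and pushed the pin out with it, and let go with the punch handle resting on the stopper. I handed the job in at about 22.8 s of the 64 s allowed; it reported no verdict.

- **Pan:** my last good measurement, taken above the bore just before the push, put the pan's centre within about 3 mm of the bore's axis.
- **Pin:** it stands upright in the pan, roughly 10 mm off centre, so its middle should be about 28 mm up against the 37 mm limit.
- **Punch:** it looks upright in the stopper. Its rod tip shows below the stopper, and its middle was about 150 mm up when I felt contact and released it.
- **Robot:** the gripper is clear of everything. The arm was still settling slightly at hand-in, with joint speeds below 5 degrees/s.
- **Disagreements:** the scene camera placed the stopper and pan about 5 to 7 mm farther out in x than the top and wrist cameras. Both shifted together, so I relied on the other two cameras.
- **Not measured:** I couldn't read the force between punch and pin directly. The wrist force (1 to 4 N, noisy) was only sampled at pauses during the push. The pin's descent was confirmed in the pictures.

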